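# Hang the dipper between its neighbours

## Task

Pick up the steel dipper that stands on the worktop and hang it by its hook on the rack, between the two dippers that already hang there, with the stem on the robot's side of the bar. The empty notch is in a clip that sits a little to one side or the other of the middle, so let the hook down gently onto the bar, feel along it until the hook drops fully into the notch, and let go only then. Never press hard on the rack, do not push the hanging dippers about, and leave the other things where they are.

Things in the scene. Friction and masses are not known exactly. Their poses are not given: they have to be found in the camera images.
- dipper: Dipper to hang: steel cup, flat stem and square hook open downward (stem and hook 14 mm wide in y). Origin: middle of the underside of the hook's top. z up, x from cup to hook tip (when hung, the rack's +x). Stem's inner face x = -7 mm, tip's inner face x = +7 mm (14 mm mouth for an 8 mm bar), tip reaches 30 mm below the origin. Stands with its origin 135 mm above the worktop. 0.11 to 0.22 kg.
- dipper_grip (a point): Middle of the black upright grip on top of the dipper's hook, 25 mm above the dipper's origin; axes as the dipper's. The grip is 10 mm thick (x), 12 mm wide (y), 41 mm high; pinch it from above with the fingers on its +x and -x faces.
- dipper_cup (a point): Centre of the underside of the dipper's cup, 135 mm below and 31.5 mm to -x of its origin; the cup is 48 mm across and 45 mm high.
- dipper_wide: Neighbour, hanging loose in one of the rack's two outer notches (68 mm left or right of the middle; either may be the left). Same make, origin and axes as the dipper; cup 51 mm across, 50 mm high, its axis 33 mm to -x.
- dipper_slim: Neighbour, hanging loose in the other outer notch. Same make, origin and axes as the dipper; cup 43 mm across, 40 mm high, its axis 29 mm to -x.
- rack: Fixed steel rack: foot plate 110 x 250 x 10 mm, posts 108 mm left and right, upright flat bar 8 mm thick (x) along y, top edge 165 mm above the worktop, and a rest bar (52 to 72 mm high) against which stems lean. Origin on the worktop under the bar's middle; x across the bar away from the robot, y along it, z up.
- rack_seat (a point): On the rack, mid-bar between the neighbours, 165 mm up: notch floor height, where a hung dipper's origin is; axes as the rack's. A steel clip 72 mm long, 8 mm thick, rides here; flat top 8 mm above this point; in its middle the empty square notch, 16 mm wide (y), 8 mm deep. Clip is off by up to 14 mm along y, not reported: feel or see it. It holds firm under 30 N.
- pepper_jar: Spice jar, 44 mm across, 105 mm high, a bystander; origin under its middle.
- soy_sauce: Dark glass sauce bottle, 58 mm across, 207 mm high, a bystander; origin under its middle.
- bowl_back: White bowl, 140 mm across, 65 mm high, a bystander; origin under its middle.
There are look-alikes about, which are no part of the job. What is shaped like the dipper but red, turquoise or yellow is not meant.

How it is judged:
By the outcome, as a careful person would: the job done as asked, in the order asked, and still so for the second after the job is handed in, with the robot touching nothing.
It also fails if it takes over 51 s, if anything falls off the work surface, if the arm or the gripper's body presses on something with over 40 N, if the wrist force passes 120 N, or if a joint passes its speed limit or range.

## Robot

A 7-joint arm with a two-finger parallel gripper is mounted at the origin on a cart in front of the work surface, level with it; the furniture and walls round the work are solid. World frame = base frame: x ahead of the robot, y to its left, z up, the work surface at z = 0. Lengths are in m, angles in rad, forces in N, time in s.
With the tool pointing down it reaches from about 0.425 to 0.925 m from the base axis. Payload 6.8 kg.
Tool frame: the origin (TCP) lies midway between the tips of the shut fingers; the grasp point (between the pads) lies 19 mm behind it (r.grip_point_offset is the distance from the TCP to the grasp point, in m); z points along the fingers, y is the direction in which the jaws open and shut (so a half turn about z gives the same grasp; the last joint's range is limited). The gripper opens to 85 mm and grips with 20 to 120 N. Pads are 22 mm wide; open, the fingers measure 114 mm over their backs; the gripper's body (76 mm by 85 mm) begins 54 mm behind the grasp point. The pads swing forward as they close: fully open they stand 13 mm farther back than shut.
Start: joints at [-1.249, 0.477, 0.022, 1.555, -0.011, 1.109, -0.083], TCP at [0.281, 0.614, 0.231] pointing down, gripper open.
Joint ranges: [-2.96, 2.96], [-0.34, 2.1], [-1.41, 1.46], [0.24, 2.44], [-1.37, 4.51], [0.17, 1.92], [-2.96, 2.96]. Speed limits (rad/s): [2.39, 2.39, 3.14, 3.14, 3.14, 3.14, 3.14].

## Interface

Orientations are given as a rotation vector (axis times angle).
In Python, from bench import r, grab_frame, camera_params gives the robot as it stands.
- The arm moves only by the tool carry_out, never from a script. Its argument "motion" is text: rows parted by semicolons, each of 5 numbers parted by spaces: the closure, from 0 (fully open) to 1 (shut), then the shift along the tool's x, y, z in mm, then the turn about the tool's z in rad. In form: fingers dx dy dz twist; .... A call has exactly 8 rows; each row shifts and turns the commanded pose from where the row before left it, along the tool's axes as they then stand; what a row does not reach is not made up. A row lasts 1/8 s, in which the tool goes at most 62.5 mm and 10.7 degrees, less where a joint would pass 70% of its speed; a pose out of reach is approached as far as the arm can. A call with a gripper value outside its range is refused whole. The fingers move at their own pace and stop on an object; "newtons" is the grip in N (left out, the last holds). Time passes only in rows, so rows that do not move let the fingers close, or fill a call up. It gives the time, the measured TCP pose, the force and the opening at its end, in the units of the state.
- r.get_obs(): the state, without advancing time (a new reading comes with each control period).
- grab_frame(name): name is "side" or "top" or "wrist"; returns the picture (480x640x3 uint8, red, green, blue); there is no depth.
- camera_params(name): a dict with "fx", "fy", "cx", "cy" (pixels), "k1" (the pictures are not rectified: a ray, as slopes to the right and down, at radius r is drawn at 1 + k1 r^2 times it, then the intrinsics apply), "eye" and "attitude" of the camera in the world. Camera axes: x right, y down, z forward; pixel columns grow to the right and rows downward; lengths in m; the calibration is good to about 2 mm. A picture is of the moment at which its call begins: read the wrist's pose just before it. camera_params takes no time and is no camera call; for the wrist camera it gives the pose at the moment of the call.
- r.hand_in(): hands the job in, once; it reports no verdict.
The state is a dict: "clock": time; "joints": joint angles; "qvel": joint speeds; "tau": joint torques, N m; "tcp_pos": TCP position; "orientation": TCP orientation; "contact_force": force on the tool from outside, world axes, zero at the start; "moment": the same for the moment, N m; "grip_width": finger opening in m.
Only numpy, scipy, OpenCV 4.12 (cv2) and the standard library are available. Lean on these libraries where they do the work, as an engineer would, in place of code of your own. Each camera call takes 0.05 s, during which the arm holds its last target.

## Working session

There is one attempt and no reset: what is moved stays moved. The work goes in short steps, Python scripts to look and compute and a tool call to move; the robot and the scene stay as the last step left them, time stands still between calls to the robot, and variables do not carry over. Pictures are saved under pics/ and viewed, and the job is handed in when it is done.

Besides the shell and the picture viewer there is one more tool, called after "Request:" in YAML: its name, and indented under it one key for each argument. carry_out: Moves the arm, as the interface text tells. Its arguments: {"type":"object","properties":{"motion":{"type":"string"},"newtons":{"type":"number"}},"required":["motion"]}

```bash
mkdir -p pics; ls
python3 - <<'E'
from bench import r, grab_frame, camera_params
import cv2
for n in ["side","top","wrist"]:
    p=camera_params(n);f=grab_frame(n)
    print(n,p); cv2.imwrite(f"pics/{n}0.png",f[:,:,::-1])
o=r.get_obs();print(o, r.grip_point_offset)
E
```

```text
pics
side {'fx': 563.9565923824225, 'fy': 563.9565923824225, 'cx': 313.2262852791833, 'cy': 235.44785017546172, 'k1': 0.02486634986709427, 'eye': array([-0.14941986, -1.02801957,  0.82729452]), 'attitude': array([-2.02847152,  0.6560965 , -0.36021142])}
top {'fx': 576.3099236092178, 'fy': 576.3099236092178, 'cx': 317.1355714170956, 'cy': 242.1851716219461, 'k1': -0.15689818464424468, 'eye': array([ 0.25485724, -0.10016397,  1.41855039]), 'attitude': array([-2.13517248,  2.11685685, -0.19112366])}
wrist {'fx': 426.26393923844995, 'fy': 426.26393923844995, 'cx': 319.5900992296745, 'cy': 234.3074113794285, 'k1': 0.002182531774674523, 'eye': array([0.20738198, 0.64820953, 0.37308279]), 'attitude': array([2.40555627, 1.54365211, 0.24992834])}
{'clock': 0.15, 'joints': array([-1.24910323,  0.47763506,  0.02233828,  1.55617896, -0.01152832,
        1.10928428, -0.08309356]), 'qvel': array([-0.00044008, -0.00118695,  0.0002363 , -0.0034015 , -0.00080957,
       -0.00039791, -0.00050099]), 'tau': array([ 2.87450799e-03, -5.96928084e+01,  1.61012527e+00, -2.81491631e+01,
        1.26272350e-02,  6.56016811e-03, -3.89730940e-05]), 'tcp_pos': array([0.28107148, 0.61322022, 0.23055139]), 'orientation': array([-6.69854487e-01, -3.06911433e+00,  2.13507669e-03]), 'contact_force': array([ 0.82255056,  0.19137067, -0.28109017]), 'moment': array([0.01765906, 0.05493445, 0.02407571]), 'grip_width': 0.08504092437994965} 0.0187
```

View pics/side0.png

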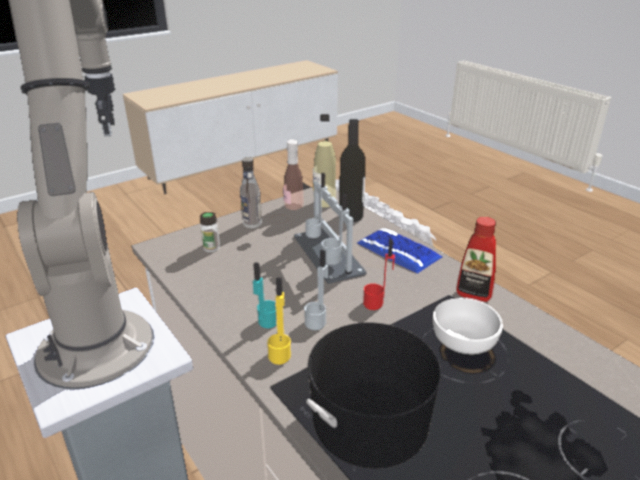

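View pics/top0.png

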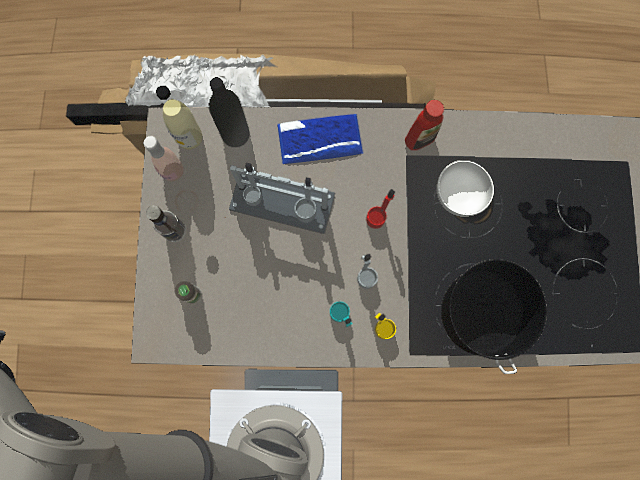

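View pics/wrist0.png

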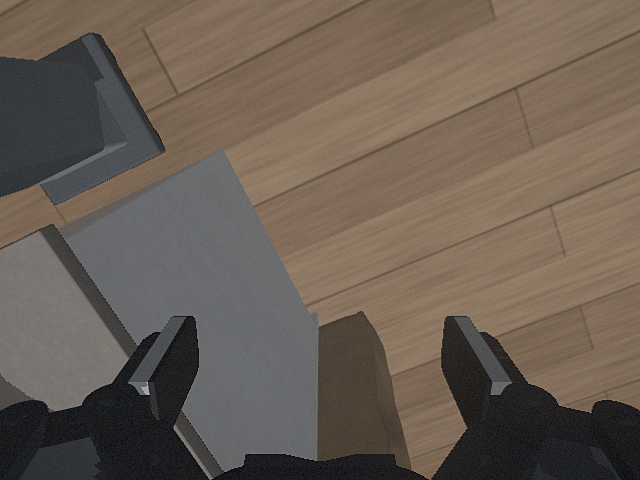

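The side view shows a steel dipper at about (318,300), with turquoise (265,300), yellow (280,335) and red (378,280) look-alikes. In the top view the steel one is at (367,272) and the rack at (283,200). I'll confirm these in crops.

```bash
cat > h.py <<'E'
import numpy as np, cv2
from scipy.spatial.transform import Rotation as R
def ray(p,u,v):
    x=(u-p['cx'])/p['fx'];y=(v-p['cy'])/p['fy']
    rd=np.hypot(x,y);s=rd
    for _ in range(30): s=rd/(1+p['k1']*s*s)
    k=s/rd if rd>0 else 1
    d=R.from_rotvec(p['attitude']).apply([x*k,y*k,1]);return np.array(p['eye']),d/np.linalg.norm(d)
def onz(p,u,v,z):
    e,d=ray(p,u,v);return e+d*(z-e[2])/d[2]
def proj(p,X):
    c=R.from_rotvec(p['attitude']).inv().apply(np.asarray(X)-p['eye'])
    a=c[:2]/c[2];a=a*(1+p['k1']*(a@a));return np.array([p['fx']*a[0]+p['cx'],p['fy']*a[1]+p['cy']])
def tri(ps,uvs):
    A=np.zeros((3,3));b=np.zeros(3)
    rs=[ray(p,*uv) for p,uv in zip(ps,uvs)]
    for e,d in rs:
        M=np.eye(3)-np.outer(d,d);A+=M;b+=M@e
    X=np.linalg.solve(A,b)
    return X,[float(np.linalg.norm((np.eye(3)-np.outer(d,d))@(X-e))) for e,d in rs]
E
python3 - <<'E'
import cv2
s=cv2.imread('pics/side0.png');t=cv2.imread('pics/top0.png')
def c(i,x,y,w,h,n,f=6):
    cv2.imwrite(n,cv2.resize(i[y:y+h,x:x+w],None,fx=f,fy=f,interpolation=cv2.INTER_CUBIC))
c(s,240,230,130,100,'pics/c1.png');c(t,320,240,100,100,'pics/c2.png')
c(s,285,165,90,100,'pics/c3.png');c(t,220,150,130,95,'pics/c4.png')
E
```

```text
(no output)
```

View pics/c1.png

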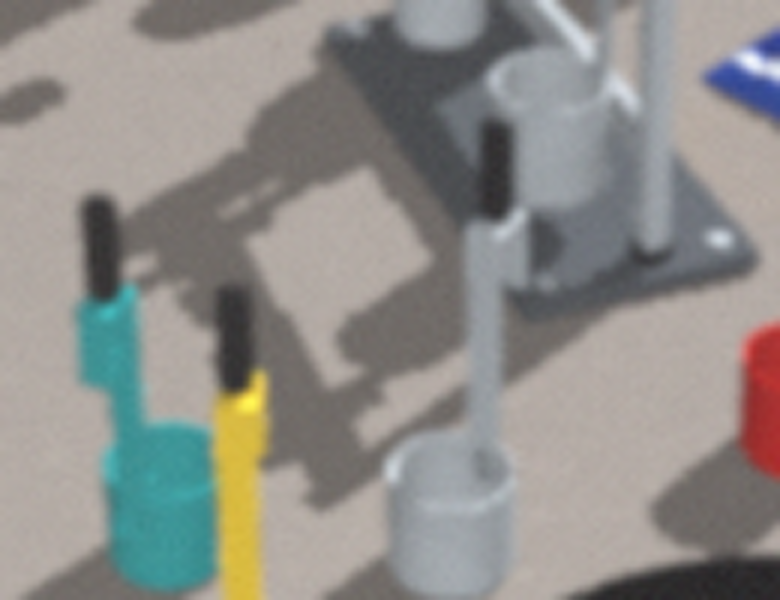

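View pics/c2.png

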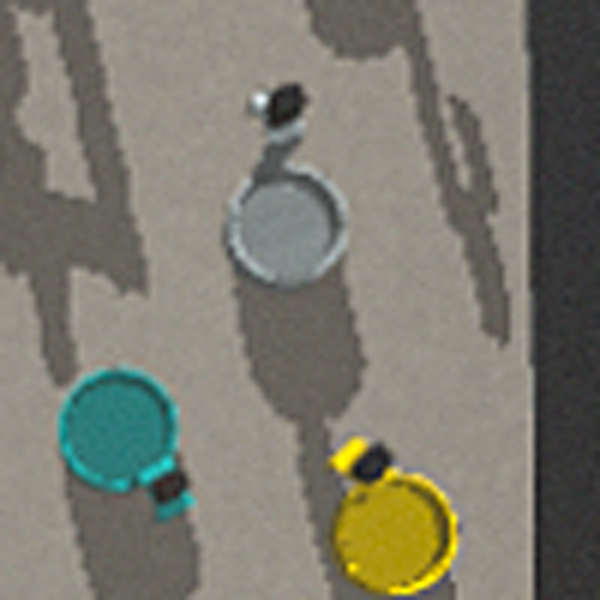

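View pics/c3.png

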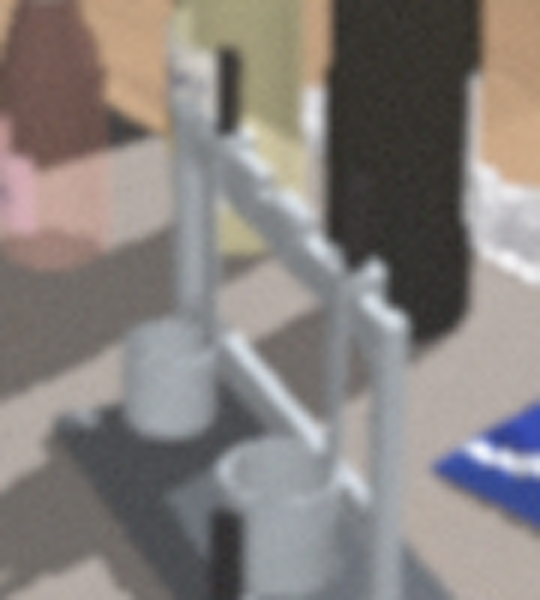

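View pics/c4.png

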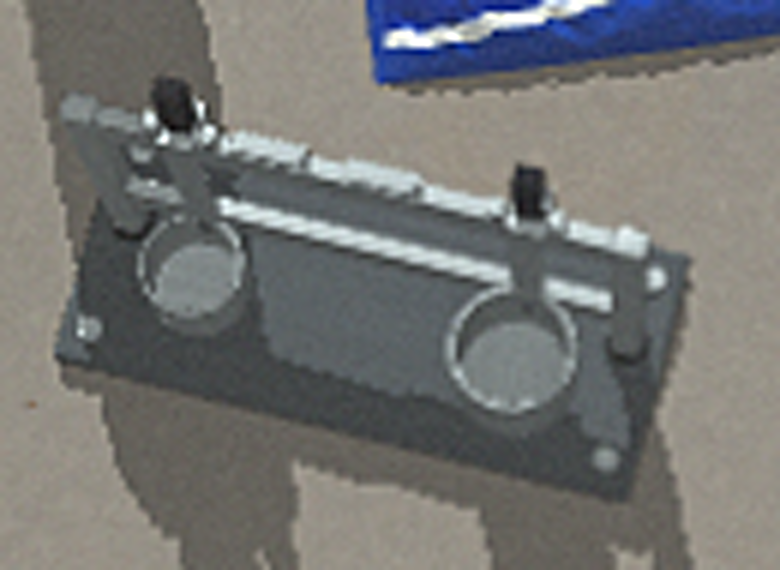

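The crop confirms it: the grey dipper at side (318,300) / top (368,270) is the only steel one. The turquoise, yellow and red ones are look-alikes. On the rack, the clip's notch shows at about top (272,177), left of the middle. Now measuring.

Run:
```python
from h import *
from bench import camera_params
s=camera_params('side');t=camera_params('top')
def T(x,y): return (320+(x-.0)/6,240+y/6)
def T4(x,y): return (220+x/6,150+y/6)
def S1(x,y): return (240+x/6,230+y/6)
def S3(x,y): return (285+x/6,165+y/6)
print('cup rim top z.045',onz(t,*T(287,227),.045), 'side',onz(s,*S1(450,470),.045))
print('grip top centre top view z.18',onz(t,*T(290,97),.1805),'side',onz(s,*S1(497,122),.1805))
print('grip tri',tri([t,s],[T(290,97),S1(497,122)]))
for n,c,z in [('L rim',(193,268),.08),('R rim',(512,350),.08)]: print(n,onz(t,*T4(*c),z))
for n,c in [('TL',(80,100)),('BL',(57,360)),('BR',(630,500)),('TR',(690,258))]: print(n,onz(t,*T4(*c),.01))
print('sideplate',onz(s,*S3(60,420),.01),onz(s,*S1(525,315),.01),onz(s,*S1(755,265),.01))
for n,c,z in [('bar L end',(75,103),.165),('bar R end',(645,240),.165),('gripL',(172,88),.2105),('gripR',(528,178),.2105),('clipL',(222,145),.173),('clipR',(420,190),.173),('n1',(307,165),.173),('n2',(343,172),.173)]:
  print(n,onz(t,*T4(*c),z))
```

```text
cup rim top z.045 [ 0.42003855 -0.21938557  0.045     ] side [ 0.4243919  -0.22104416  0.045     ]
grip top centre top view z.18 [ 0.45120705 -0.208999    0.1805    ] side [ 0.45415015 -0.20991616  0.1805    ]
grip tri (array([ 0.45248757, -0.20973191,  0.18066254]), [0.0014807495052053335, 0.0014807495052052146])
L rim [0.61440419 0.06020725 0.08      ]
R rim [ 0.58151123 -0.06814592  0.08      ]
TL [0.70719689 0.11950608 0.01      ]
BL [0.59296097 0.12476378 0.01      ]
BR [ 0.53495401 -0.11628289  0.01      ]
TR [ 0.63911024 -0.14093136  0.01      ]
sideplate [0.59781503 0.11717797 0.01      ] [ 0.53463952 -0.12028763  0.01      ] [ 0.63418795 -0.14871431  0.01      ]
bar L end [0.656223   0.09719766 0.165     ]
bar R end [ 0.6036634  -0.11954048  0.165     ]
gripL [0.6474988  0.05452978 0.2105    ]
gripR [ 0.6139754  -0.07624824  0.2105    ]
clipL [0.63730881 0.03967789 0.173     ]
clipR [ 0.62015279 -0.03514726  0.173     ]
n1 [0.62963858 0.00745452 0.173     ]
n2 [ 0.62698249 -0.00613382  0.173     ]
```

```bash
cat >> h.py <<'E'
def goal(o,pos,yaw_y):
    """shift in tool axes (mm) and twist (rad) to pos, with tool y along world yaw (mod pi)"""
    M=R.from_rotvec(o['orientation']).as_matrix()
    d=M.T@(np.asarray(pos)-o['tcp_pos'])*1000
    ty=np.arctan2(M[1,1],M[0,1]); 
    dw=(yaw_y-ty+np.pi/2)%np.pi-np.pi/2   # world turn; tool z down -> twist negative
    return d.round(1), round(-dw,3), ty
E
python3 - <<'E'
from h import *
from bench import r
o=r.get_obs();M=R.from_rotvec(o['orientation']).as_matrix();print(M.round(3))
for p in [(.5,.35,.33),(.47,-.05,.33),(.4525,-.2097,.26)]: print(goal(o,p,.33))
E
```

```text
[[-0.909  0.417 -0.001]
 [ 0.417  0.909 -0.001]
 [-0.    -0.001 -1.   ]]
(array([-308.7, -148.2,  -99.2]), np.float64(0.811), np.float64(1.141022696888092))
(array([-448.1, -524.3,  -98.7]), np.float64(0.811), np.float64(1.141022696888092))
(array([-498.7, -676.7,  -28.5]), np.float64(0.811), np.float64(1.141022696888092))
```

Request:
carry_out:
  motion: "0 -44 -21 -14 0;0 -44 -21 -14 0;0 -44 -21 -14 0;0 -44 -21 -14 0;0 -44 -21 -14 0;0 -44 -21 -14 0;0 -44 -21 -14 0;0 -17 -47 0 0"
  newtons: 40

```text
clock: 1.15
tcp_pos: [0.4983, 0.3004, 0.3299]
orientation: [0.673, 3.067, 0.002]
contact_force: [1.0, 0.3, -0.1]
grip_width: 0.0855
```

Request:
carry_out:
  motion: "0 -17 -47 0 0;0 -17 -47 0 0;0 -17 -47 0 0;0 -17 -47 0 0;0 -17 -47 0 0;0 -17 -47 0 0;0 -17 -47 0 0;0 0 0 0 0.18"

```text
clock: 2.15
tcp_pos: [0.466, -0.0513, 0.3294]
orientation: [0.959, 2.992, -0.001]
contact_force: [-0.1, 0.1, 0.6]
grip_width: 0.0853
```

Request:
carry_out:
  motion: "0 0 0 0 0.18;0 0 0 0 0.18;0 0 0 0 0.18;0 0 0 0 0.09;0 0 0 0 0;0 0 0 0 0;0 0 0 0 0;0 0 0 0 0"

```text
clock: 3.15
tcp_pos: [0.467, -0.0468, 0.3293]
orientation: [1.825, 2.557, 0.0]
contact_force: [-0.4, 0.4, -0.4]
grip_width: 0.0857
```

Run:
```python
from h import *
from bench import *
o=r.get_obs();print(o['clock'],o['tcp_pos'],o['joints'].round(2));
for p in [(.4525,-.2097,.26)]: print(goal(o,p,.33))
p=camera_params('wrist');f=grab_frame('wrist');cv2.imwrite('pics/w1.png',f[:,:,::-1]);print(proj(p,[.4525,-.2097,.18]))
```

```text
3.15 [ 0.46695048 -0.04684616  0.32929937] [-0.43  0.03  0.41  1.92 -0.01  1.2   0.32]
(array([-149.3,  -66.7,   69.3]), np.float64(0.001), np.float64(0.33145377136812015))
[237.57355913 388.92586891]
```

View pics/w1.png

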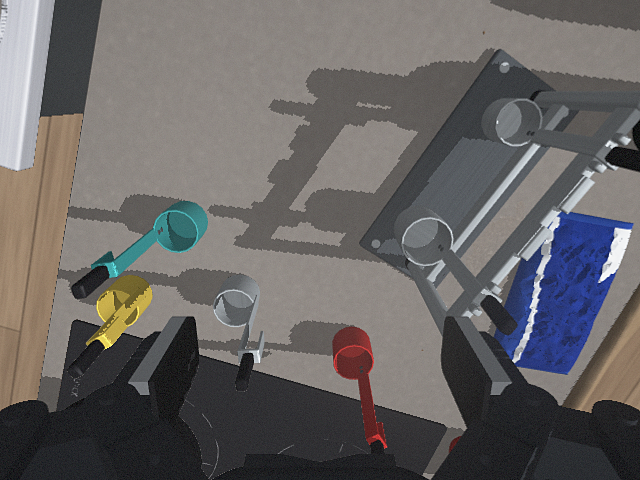

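The wrist view shows the steel dipper with its cup rim at (237,301) and grip end at (242,386). The red one is at (353,350), and the clip on the bar is near (550,230). Refining both with an enlarged crop.

Run:
```python
import cv2
i=cv2.imread('pics/w1.png')
def c(x,y,w,h,n,f=6):
    cv2.imwrite(n,cv2.resize(i[y:y+h,x:x+w],None,fx=f,fy=f,interpolation=cv2.INTER_CUBIC))
c(205,265,80,130,'pics/c5.png',4.5);c(430,120,210,220,'pics/c6.png',2.7)
```

```text
(no output)
```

View pics/c5.png

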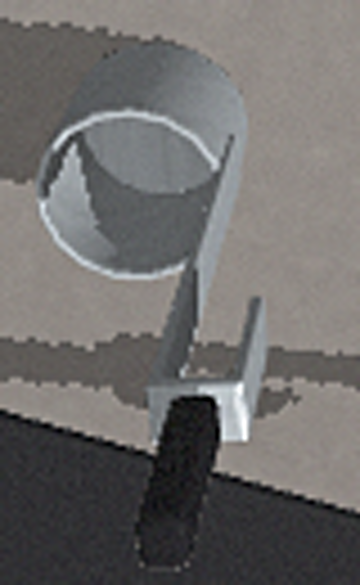

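View pics/c6.png

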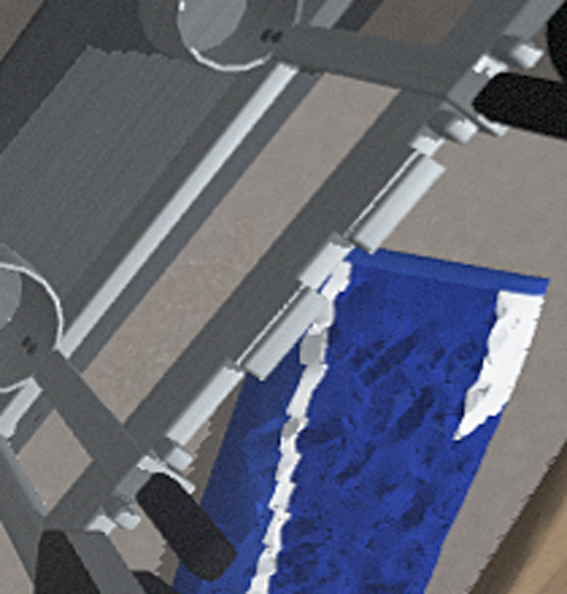

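Run:
```python
from h import *
from bench import *
w=camera_params('wrist')
D=lambda x,y:(205+x/4.5-.4,265+y/4.5-.4)
K=lambda x,y:(430+x/2.7-.3,120+y/2.7-.3)
print('rim',onz(w,*D(131,193),.045))
a=onz(w,*D(163,557),.1805);print('griptop',a,'gripbase',onz(w,*D(191,400),.1395))
# stem inner/ tip line direction: plate back edge 
print('plate edge',onz(w,*D(150,388),.1395),onz(w,*D(240,384),.1395))
c1=np.array([onz(w,*K(*p),.173) for p in [(425,152),(445,168),(372,250),(352,237)]])
c2=np.array([onz(w,*K(*p),.173) for p in [(308,288),(328,302),(265,380),(243,363)]])
print(c1.round(4));print(c2.round(4))
print(c1.mean(0),c2.mean(0),(c1.mean(0)+c2.mean(0))/2)
d=c1.mean(0)-c2.mean(0);print(np.linalg.norm(d),np.arctan2(-d[0],d[1]))
```

```text
rim [ 0.42450492 -0.21684675  0.045     ]
griptop [ 0.45484229 -0.20790465  0.1805    ] gripbase [ 0.45191156 -0.20311486  0.1395    ]
plate edge [ 0.44334586 -0.20308871  0.1395    ] [ 0.46019702 -0.19631722  0.1395    ]
[[0.6381 0.0392 0.173 ]
 [0.6452 0.0372 0.173 ]
 [0.6383 0.0112 0.173 ]
 [0.6314 0.0126 0.173 ]]
[[ 0.6272 -0.004   0.173 ]
 [ 0.6343 -0.0058  0.173 ]
 [ 0.6288 -0.0319  0.173 ]
 [ 0.6206 -0.0294  0.173 ]]
[0.63824706 0.02503335 0.173     ] [ 0.62773258 -0.0177642   0.173     ] [0.63298982 0.00363458 0.173     ]
0.044070230208835104 -0.24090808379341003
```

Run:
```python
from h import *
from bench import *
o=r.get_obs();t=camera_params('top');print(goal(o,(.4535,-.2085,.21),.33)); print('yellow grip',onz(t,320+370/6,240+463/6,.18))
```

```text
(array([-148.5,  -65.3,  119.3]), np.float64(0.001), np.float64(0.3313965194758136))
yellow grip [ 0.31908297 -0.23701822  0.18      ]
```

Request:
carry_out:
  motion: "0.4 -37 -16 0 0;0.4 -37 -16 0 0;0.4 -37 -16 0 0;0.4 -37.5 -17.3 0 0;0.4 0 0 40 0;0.4 0 0 40 0;0.4 0 0 39 0;0.4 0 0 0 0"

```text
clock: 4.2
tcp_pos: [0.4516, -0.2078, 0.2082]
orientation: [-1.822, -2.553, 0.004]
contact_force: [-0.4, 0.2, 0.4]
grip_width: 0.0509
```

Run:
```python
from h import *
from bench import *
o=r.get_obs();print(o['clock'],o['tcp_pos'],o['grip_width']);
p=camera_params('wrist');f=grab_frame('wrist');cv2.imwrite('pics/w2.png',f[:,:,::-1]);print(proj(p,[.4535,-.2085,.18]), goal(o,(.4535,-.2085,.145),.33))
M=R.from_rotvec(o['orientation']).as_matrix()
for dz in (0,-.019): print(proj(p,o['tcp_pos']+M@[0,0,dz]))
```

```text
4.2 [ 0.4515516  -0.20782446  0.20819835] 0.05086527131448569
[321.96123869 291.08032264] (array([-1.4,  2. , 63.2]), np.float64(0.001), np.float64(0.33106299502516623))
[317.7074597  320.88074267]
[317.48812603 349.68891764]
```

View pics/w2.png

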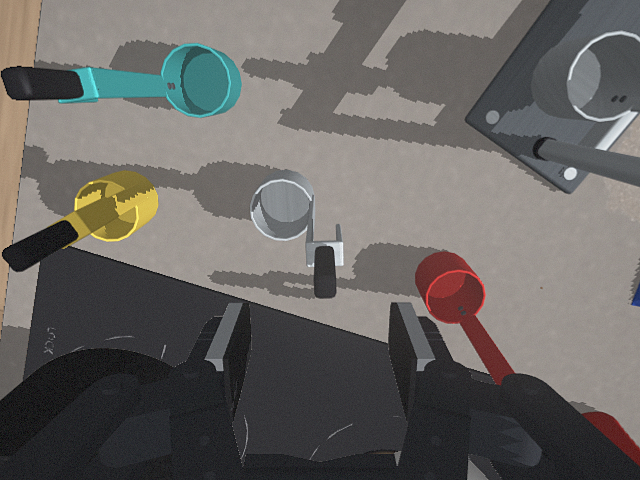

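The grip end is at (325,289), almost where predicted (322,291), so I'll add about 1.4 mm along tool y. The look-alikes are clear of the fingers. Descending and grasping.

Request:
carry_out:
  motion: "0.4 -1.4 3.2 15 0;0.4 0 0 20 0;0.4 0 0 20 0;0.4 0 0 8 0;0.4 0 0 0 0;0.7 0 0 0 0;1 0 0 0 0;1 0 0 0 0"
  newtons: 40

```text
clock: 5.25
tcp_pos: [0.4567, -0.2092, 0.148]
orientation: [-1.825, -2.557, 0.0]
contact_force: [-2.0, -1.0, 6.8]
grip_width: 0.0095
```

Request:
carry_out:
  motion: "1 0 0 0 0;1 0 0 0 0;1 0 0 0 0;1 0 0 0 0;1 0 0 -5 0;1 0 0 -15 0;1 0 0 0 0;1 0 0 0 0"
  newtons: 60

```text
clock: 6.25
tcp_pos: [0.457, -0.2086, 0.1674]
orientation: [1.825, 2.557, 0.001]
contact_force: [0.4, -0.6, -1.7]
grip_width: 0.0087
```

Run:
```python
from h import *
from bench import *
o=r.get_obs();print(o['clock'],o['tcp_pos'],o['grip_width'],o['contact_force'],o['moment']);
p=camera_params('wrist');f=grab_frame('wrist');cv2.imwrite('pics/w3.png',f[:,:,::-1])
f=grab_frame('side');cv2.imwrite('pics/s3.png',cv2.resize(f[180:340,220:420,::-1],None,fx=3,fy=3))
```

```text
6.25 [ 0.45701633 -0.20861228  0.16743644] 0.008676814585300585 [ 0.37397594 -0.62520878 -1.67897395] [ 0.02168524  0.00311854 -0.02252838]
```

View pics/w3.png

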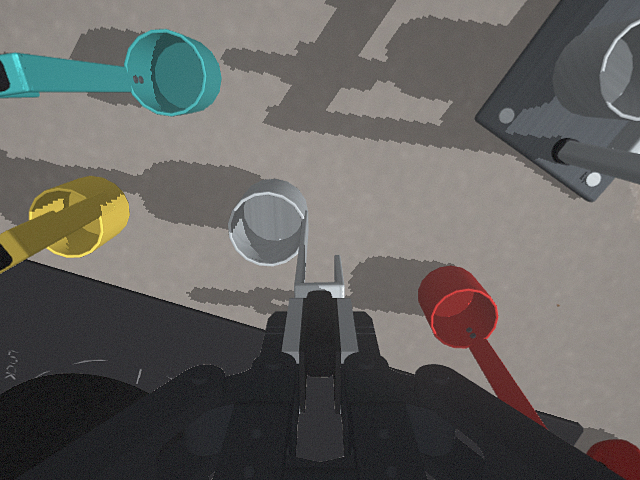

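View pics/s3.png

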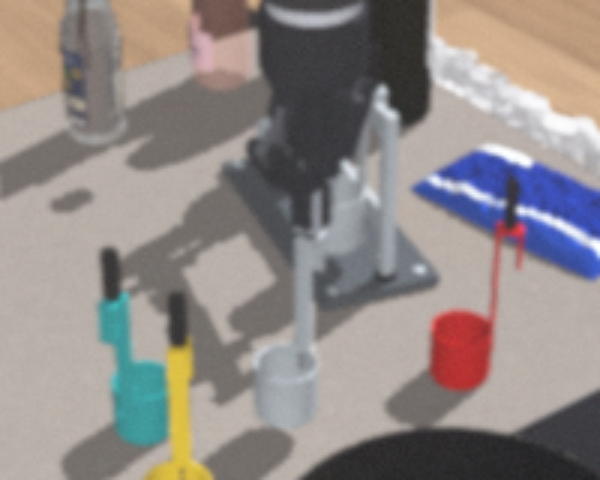

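Run:
```python
import cv2
i=cv2.imread('pics/w3.png')
cv2.imwrite('pics/c7.png',cv2.resize(i[175:365,215:375],None,fx=3.1,fy=3.1,interpolation=cv2.INTER_CUBIC))
```

```text
(no output)
```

View pics/c7.png

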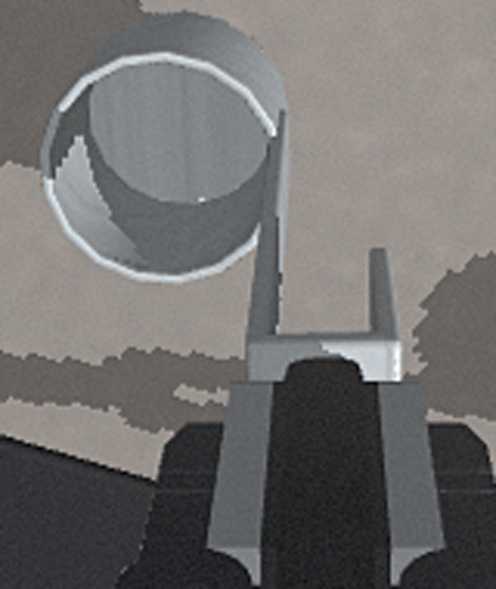

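```bash
cat >> h.py <<'E'
def dip_in_tool(o,p,a,b,dz):
    """pixels a,b: stem/tip inner underside corners on +y face; height dz below TCP"""
    M=R.from_rotvec(o['orientation']).as_matrix()
    z=o['tcp_pos'][2]-dz
    return [(M.T@(onz(p,*q,z)-o['tcp_pos'])*1000).round(2) for q in (a,b)]
E
python3 - <<'E'
from h import *
from bench import *
o=r.get_obs();p=camera_params('wrist')
K=lambda x,y:(215+x/3.1-.35,175+y/3.1-.35)
for dz in (.009,.011,.013,.015): print(dz,dip_in_tool(o,p,K(279,334),K(372,334),dz))
c=onz(p,*K(165,167),o['tcp_pos'][2]-.013-.09);M=R.from_rotvec(o['orientation']).as_matrix();print('rim',M.T@(c-o['tcp_pos'])*1e3)
# rack target
d=np.array([.633,.0036,0]);print(goal(o,[.633,.0036,.25],-.241))
E
```

```text
0.009 [array([11.76, -5.06,  9.01]), array([11.75,  6.64,  9.  ])]
0.011 [array([10.83, -5.14, 11.01]), array([10.82,  6.71, 11.  ])]
0.013 [array([ 9.9 , -5.22, 13.01]), array([ 9.89,  6.79, 13.  ])]
0.015 [array([ 8.97, -5.29, 15.01]), array([ 8.96,  6.87, 15.  ])]
rim [  3.78060371 -30.49458201 103.01395312]
(array([143.4, 235.7, -83. ]), np.float64(0.572), np.float64(0.33117318772376075))
```

Request:
carry_out:
  motion: "1 0 0 -45 0;1 0 0 -50 0;1 0 0 0 0.143;1 0 0 0 0.143;1 0 0 0 0.143;1 0 0 0 0.143;1 0 0 0 0;1 0 0 0 0"

```text
clock: 7.35
tcp_pos: [0.4568, -0.2087, 0.2621]
orientation: [-2.469, -1.942, 0.0]
contact_force: [0.4, 0.3, -2.0]
grip_width: 0.009
```

Run:
```python
from h import *
from bench import *
o=r.get_obs();print(o['clock'],o['tcp_pos'],o['grip_width'],o['contact_force'])
rx=np.array([np.cos(-.241),np.sin(-.241),0]);ry=np.array([-rx[1],rx[0],0])
c=np.array([.632,.0033,.26])-.0032*ry-.0009*rx
print(c,goal(o,c-.13*rx,-.241),goal(o,c,-.241))
```

```text
7.35 [ 0.4568002  -0.20870598  0.2620899 ] 0.008988737393446253 [ 0.41553952  0.30039539 -1.98952218]
[6.30362254e-01 4.07287144e-04 2.60000000e-01] (array([244.5, -10.7,   2.1]), np.float64(0.003), np.float64(-0.23825368317653609)) (array([244.2, 119.3,   2. ]), np.float64(0.003), np.float64(-0.23825368317653609))
```

Request:
carry_out:
  motion: "1 49 -2 0 0.003;1 49 -2 0 0;1 49 -2 0 0;1 49 -2 0 0;1 48.5 -2.5 0 0;1 0 43 0 0;1 0 43 0 0;1 0 33 0 0"

```text
clock: 8.35
tcp_pos: [0.6227, 0.0021, 0.2619]
orientation: [2.472, 1.938, -0.0]
contact_force: [0.1, 0.1, -0.9]
grip_width: 0.009
```

Request:
carry_out:
  motion: "1 0 10 0 0;1 0 0 0 0;1 0 0 0 0;1 0 0 0 0;1 0 0 0 0;1 0 0 0 0;1 0 0 0 0;1 0 0 0 0"

```text
clock: 9.35
tcp_pos: [0.6308, -0.0001, 0.2623]
orientation: [2.475, 1.935, -0.0]
contact_force: [0.5, 0.3, -2.7]
grip_width: 0.0088
```

Run:
```python
from h import *
from bench import *
o=r.get_obs();print(o['clock'],o['tcp_pos'],o['orientation'],o['grip_width'],o['contact_force'])
f=grab_frame('wrist');cv2.imwrite('pics/w4.png',f[:,:,::-1])
f=grab_frame('side');cv2.imwrite('pics/s4.png',cv2.resize(f[130:300,250:400,::-1],None,fx=3.5,fy=3.5))
f=grab_frame('top');cv2.imwrite('pics/t4.png',f[:,:,::-1])
```

```text
9.35 [ 6.30830197e-01 -1.24300660e-04  2.62281734e-01] [ 2.47528933e+00  1.93455614e+00 -3.05192306e-05] 0.008750129696016415 [ 0.51014872  0.32715    -2.69657991]
```

View pics/w4.png

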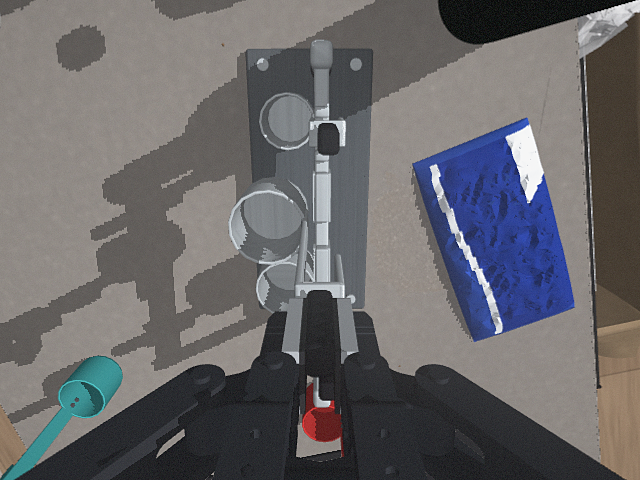

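View pics/s4.png

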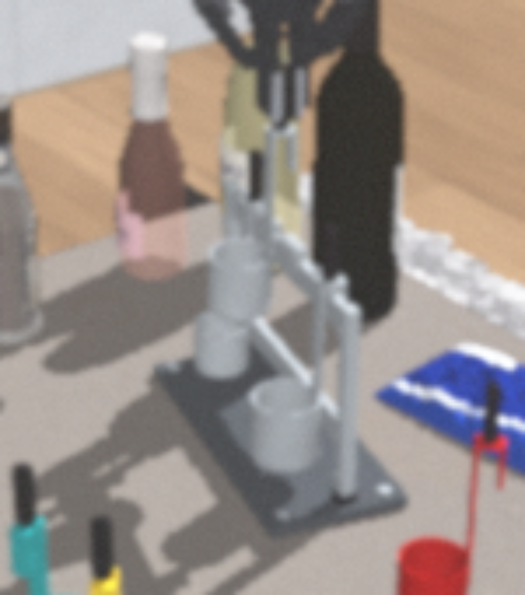

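The wrist view shows the bar running down column 321, with the hook above it at (321,285) and the clip lobe at (321,195). Zooming in to measure the hook against the notch.

Run:
```python
import cv2
i=cv2.imread('pics/w4.png')
cv2.imwrite('pics/c8.png',cv2.resize(i[150:310,260:380],None,fx=3.7*1,fy=3.7,interpolation=cv2.INTER_CUBIC))
```

```text
(no output)
```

View pics/c8.png

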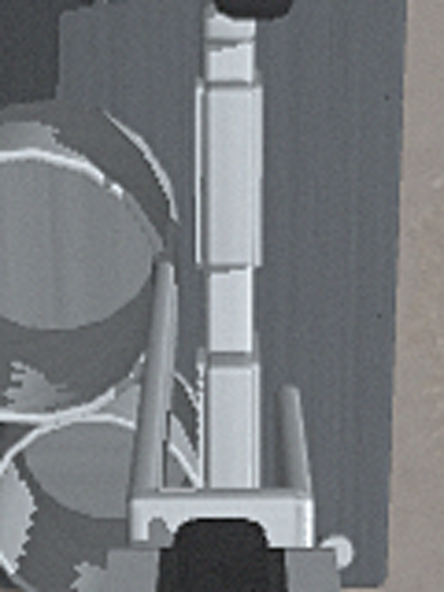

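Run:
```python
from h import *
from bench import *
o=r.get_obs();p=camera_params('wrist');M=R.from_rotvec(o['orientation']).as_matrix()
K=lambda x,y:(260+x/3.7-.36,150+y/3.7-.36)
T=lambda q,z:(M.T@(onz(p,*K(*q),z)-o['tcp_pos'])*1e3).round(1)
zc=.173
for n,q in dict(l1farL=(203,87),l1farR=(260,87),l1nearL=(207,266),l1nearR=(258,266),l2farL=(207,358),l2farR=(258,358)).items(): print(n,T(q,zc))
zo=o['tcp_pos'][2]-.013
print('stem in',T((166,490),zo),'tip in',T((283,490),zo),'plateLR',T((133,492),zo),T((308,492),zo))
# tip bottoms (30 below)
print('stem at -?',T((172,262),zo-.09), 'tip bottom',T((283,388),zo-.03),T((297,388),zo-.03))
```

```text
l1farL [40.3 -2.5 89.3]
l1farR [40.3  5.9 89.3]
l1nearL [12.6 -2.  89.3]
l1nearR [12.6  5.8 89.3]
l2farL [-2.4 -2.1 89.3]
l2farR [-2.4  5.9 89.3]
stem in [10.3 -5.8 13. ] tip in [10.3  6.8 13. ] plateLR [10.1 -9.4 13. ] [10.1  9.5 13. ]
stem at -? [  9.1  -7.9 103. ] tip bottom [10.5  7.9 43. ] [10.5  9.7 43. ]
```

The clip lobe measures 28 mm, as it should, and the notch about 15 mm. The notch centre is +5.1 along tool x and the hook's middle +3.2. The bar's middle is +1.9 along tool y and the mouth's +0.3. I'll correct by (+1.9, +1.5), come down partway and look again.

Request:
carry_out:
  motion: "1 1.9 1.5 0 0;1 0 0 10 0;1 0 0 15 0;1 0 0 12 0;1 0 0 0 0;1 0 0 0 0;1 0 0 0 0;1 0 0 0 0"

```text
clock: 10.5
tcp_pos: [0.633, 0.0014, 0.2257]
orientation: [2.475, 1.934, 0.001]
contact_force: [0.5, -0.8, -2.1]
grip_width: 0.0089
```

Run:
```python
from h import *
from bench import *
o=r.get_obs();print(o['clock'],o['tcp_pos'],o['orientation'],o['grip_width'],o['contact_force'])
i=grab_frame('wrist')[:,:,::-1];cv2.imwrite('pics/w5.png',i)
cv2.imwrite('pics/c9.png',cv2.resize(i[150:310,260:380],None,fx=3.7*1,fy=3.7,interpolation=cv2.INTER_CUBIC))
f=grab_frame('side');cv2.imwrite('pics/s5.png',cv2.resize(f[130:300,250:400,::-1],None,fx=3.5,fy=3.5))
```

```text
10.5 [0.63301619 0.00137593 0.22574082] [2.47497823e+00 1.93440076e+00 1.15856137e-03] 0.008928887682542986 [ 0.54256018 -0.82321146 -2.11555531]
```

View pics/c9.png

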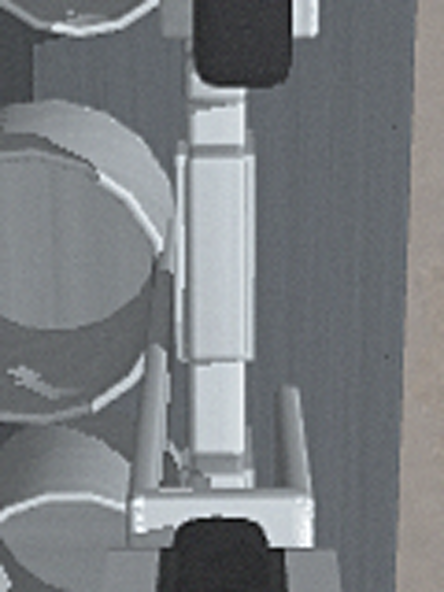

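View pics/s5.png

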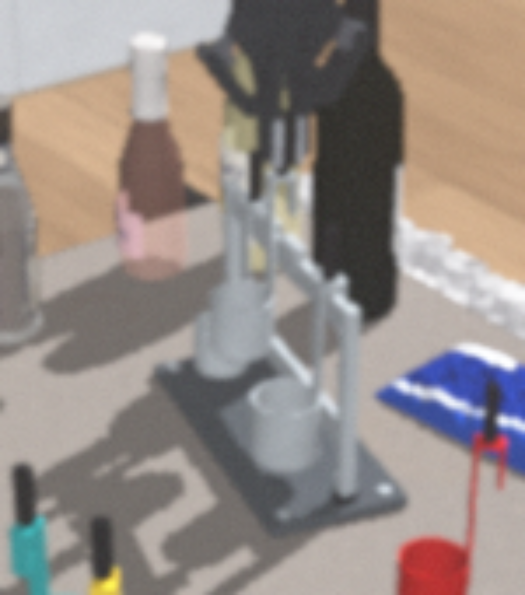

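Run:
```python
from h import *
from bench import *
o=r.get_obs();p=camera_params('wrist');M=R.from_rotvec(o['orientation']).as_matrix()
K=lambda x,y:(260+x/3.7-.36,150+y/3.7-.36)
T=lambda q,z:(M.T@(onz(p,*K(*q),z)-o['tcp_pos'])*1e3).round(1)
zc=.173
for n,q in dict(farL=(189,152),farR=(250,152),nearL=(190,358),nearR=(249,358),l2=(215,456),l2L=(190,470),l2R=(246,470)).items(): print(n,T(q,zc))
```

```text
farL [38.7 -3.9 52.6]
farR [38.7  3.8 52.6]
nearL [11.  -3.9 52.6]
nearR [11.   3.8 52.6]
l2 [-3.  -0.7 52.6]
l2L [-5.1 -4.  52.6]
l2R [-5.1  3.5 52.6]
```

The top edge of lobe 2 sits at row 469 in the crop, which gives a 16 mm notch centred at +3.0 in tool x. The hook is at about +3.2 and the bar and mouth are centred within 0.5 mm. Lowering gently.

Request:
carry_out:
  motion: "1 0 0 10 0;1 0 0 10 0;1 0 0 8 0;1 0 0 5 0;1 0 0 2 0;1 0 0 0 0;1 0 0 0 0;1 0 0 0 0"

```text
clock: 11.6
tcp_pos: [0.6329, 0.0014, 0.1906]
orientation: [2.475, 1.934, 0.001]
contact_force: [0.7, -0.1, -2.4]
grip_width: 0.0088
```

Request:
carry_out:
  motion: "1 0 0 1 0;1 0 0 1 0;1 0 0 1 0;1 0 0 1 0;1 0 0 1 0;1 0 0 0 0;1 0 0 0 0;1 0 0 0 0"

```text
clock: 12.6
tcp_pos: [0.633, 0.0013, 0.1857]
orientation: [2.475, 1.934, 0.001]
contact_force: [-1.3, 0.8, 4.6]
grip_width: 0.0091
```

Run:
```python
from h import *
from bench import *
o=r.get_obs();print(o['clock'],o['tcp_pos'],o['contact_force'],o['moment'])
i=grab_frame('wrist')[:,:,::-1];cv2.imwrite('pics/w6.png',i)
cv2.imwrite('pics/c10.png',cv2.resize(i[200:310,260:380],None,fx=5,fy=5,interpolation=cv2.INTER_CUBIC))
```

```text
12.6 [0.63296811 0.00131914 0.18569998] [-1.30153875  0.8431347   4.64368132] [0.06387538 0.38780431 0.0564017 ]
```

View pics/c10.png

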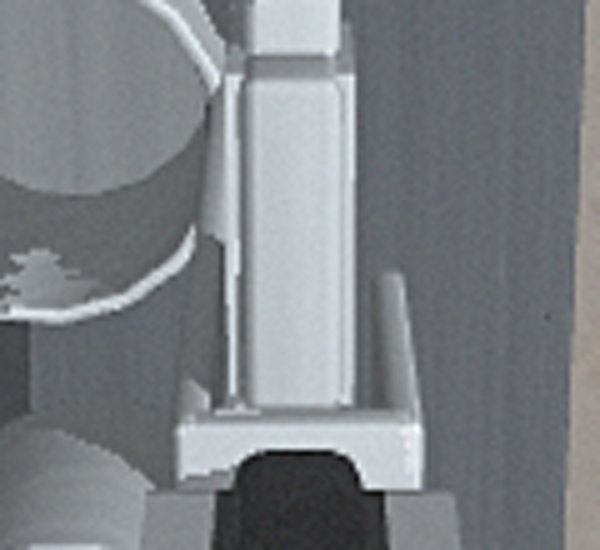

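Run:
```python
from h import *
from bench import *
o=r.get_obs();p=camera_params('wrist');M=R.from_rotvec(o['orientation']).as_matrix()
K=lambda x,y:(260+x/5-.4,200+y/5-.4)
T=lambda q,z:(M.T@(onz(p,*K(*q),z)-o['tcp_pos'])*1e3).round(1)
for n,q in dict(farL=(246,80),farR=(338,80),hookface=(290,411),stem=(232,411),tip=(375,411),nearL=(246,405),nearR=(338,405)).items(): print(n,T(q,.173))
```

```text
farL [38.1 -3.9 12.7]
farR [38.1  3.1 12.7]
hookface [10.6 -0.6 12.7]
stem [10.6 -5.2 12.7]
tip [10.6  6.2 12.7]
nearL [11.2 -4.1 12.7]
nearR [11.2  3.2 12.7]
```

The hook rests on the clip with about 7 N. The far clip edge to hook face is 27.5 mm instead of 29, so the hook sits about 1.5 mm too far toward +y. Feeling along −y.

Request:
carry_out:
  motion: "1 -0.3 0 0 0;1 -0.3 0 0 0;1 -0.3 0 0 0;1 -0.3 0 0 0;1 -0.3 0 0 0;1 0 0 0 0;1 0 0 0 0;1 0 0 0 0"

```text
clock: 13.65
tcp_pos: [0.6324, -0.0001, 0.1852]
orientation: [-2.475, -1.935, 0.0]
contact_force: [-0.2, 0.4, -2.3]
grip_width: 0.009
```

The contact force has gone, so the hook is over the notch. Lowering.

Request:
carry_out:
  motion: "1 0 0 1 0;1 0 0 1 0;1 0 0 1 0;1 0 0 1 0;1 0 0 0 0;1 0 0 0 0;1 0 0 0 0;1 0 0 0 0"

```text
clock: 14.65
tcp_pos: [0.6324, -0.0001, 0.1813]
orientation: [2.475, 1.935, 0.0]
contact_force: [0.7, 0.0, -2.8]
grip_width: 0.0092
```

It's in the notch, 4 mm below the clip top with no contact. Continuing to the floor, expected at TCP z of about 0.178.

Request:
carry_out:
  motion: "1 0 0 1 0;1 0 0 1 0;1 0 0 0.7 0;1 0 0 0 0;1 0 0 0.5 0;1 0 0 0.3 0;1 0 0 0 0;1 0 0 0 0"

```text
clock: 15.65
tcp_pos: [0.6325, -0.0001, 0.1783]
orientation: [-2.475, -1.934, -0.001]
contact_force: [-2.7, -0.2, 5.2]
grip_width: 0.0092
```

Run:
```python
from h import *
from bench import *
o=r.get_obs();print(o['clock'],o['tcp_pos'],o['contact_force'],o['moment'])
i=grab_frame('wrist')[:,:,::-1];cv2.imwrite('pics/w7.png',i)
cv2.imwrite('pics/c11.png',cv2.resize(i[200:310,200:380],None,fx=4,fy=4,interpolation=cv2.INTER_CUBIC))
f=grab_frame('side');cv2.imwrite('pics/s7.png',cv2.resize(f[130:300,250:400,::-1],None,fx=3.5,fy=3.5))
```

```text
15.65 [ 6.32476428e-01 -9.52289309e-05  1.78321854e-01] [-2.664339   -0.18189968  5.20341635] [0.13166227 0.65168979 0.00208627]
```

View pics/c11.png

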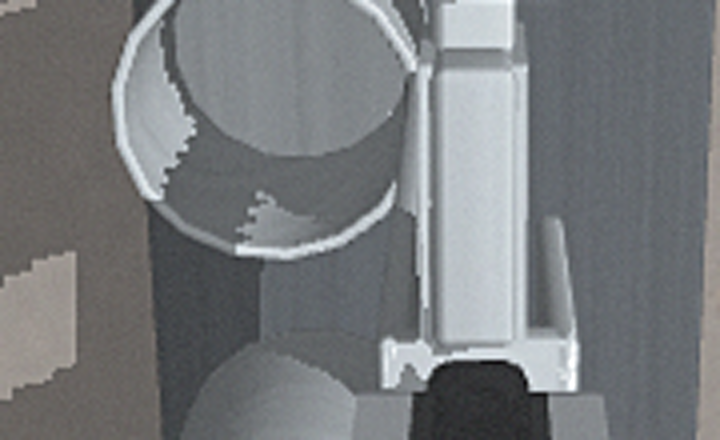

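View pics/s7.png

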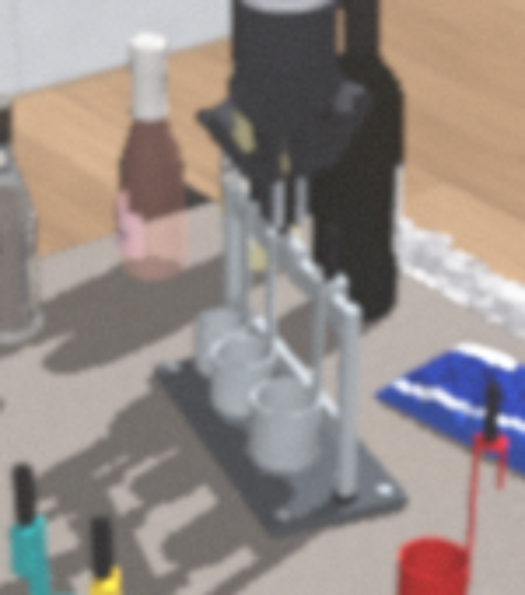

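Request:
carry_out:
  motion: "1 0 -0.5 0 0;1 0 -0.4 0 0;1 0 0 0 0;1 0 0 0.3 0;1 0 0 0.3 0;1 0 0 0 0;1 0 0 0 0;1 0 0 0 0"

```text
clock: 16.75
tcp_pos: [0.6324, -0.0, 0.1783]
orientation: [2.475, 1.934, 0.003]
contact_force: [-2.2, -1.4, 9.3]
grip_width: 0.0093
```

It's firmly on the notch floor: z stays at 0.1783 while the force rises, 7.5–8 mm below the clip-top contact. Relieving the press, then releasing slowly.

Request:
carry_out:
  motion: "1 0 0 -0.4 0;1 0 0 -0.3 0;1 0 0 0 0;0.85 0 0 0 0;0.8 0 0 0 0;0.7 0 0 0 0;0.65 0 0 0 0;0.65 0 0 0 0"
  newtons: 20

```text
clock: 17.75
tcp_pos: [0.6314, 0.0002, 0.1778]
orientation: [-2.475, -1.934, 0.0]
contact_force: [-0.4, -0.2, 0.3]
grip_width: 0.0299
```

Run:
```python
from h import *
from bench import *
o=r.get_obs();print(o['clock'],o['tcp_pos'],o['contact_force'],o['grip_width'])
i=grab_frame('wrist')[:,:,::-1];cv2.imwrite('pics/w8.png',i)
cv2.imwrite('pics/c12.png',cv2.resize(i[200:420,200:420],None,fx=2.7,fy=2.7,interpolation=cv2.INTER_CUBIC))
```

```text
17.75 [6.31432746e-01 1.94985403e-04 1.77825509e-01] [-0.41079691 -0.22629237  0.29314156] 0.029869759423999463
```

View pics/c12.png

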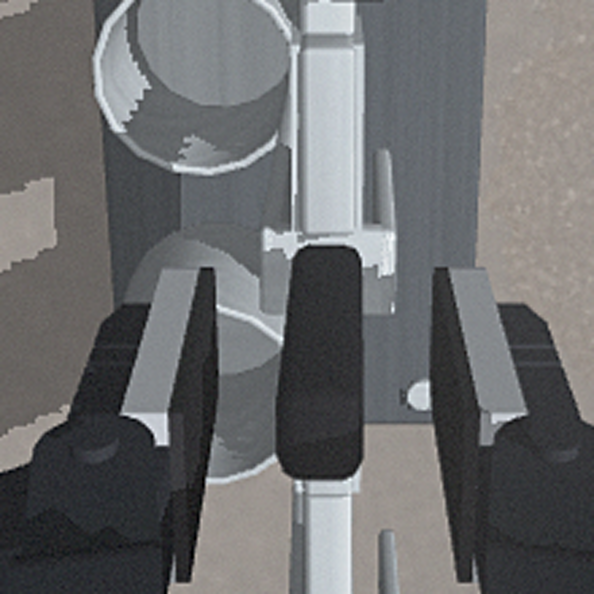

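The hook is down inside the notch and the fingers are clear on both sides. Retreating straight up.

Request:
carry_out:
  motion: "0.65 0 0 -5 0;0.65 0 0 -15 0;0.65 0 0 -30 0;0.65 0 0 -30 0;0.65 0 0 -30 0;0.65 0 0 -20 0;0.65 0 0 0 0;0.65 0 0 0 0"

```text
clock: 18.8
tcp_pos: [0.6311, 0.0002, 0.3074]
orientation: [-2.475, -1.934, 0.001]
contact_force: [0.6, -1.3, -0.2]
grip_width: 0.0298
```

Request:
carry_out:
  motion: "0.65 0 -40 0 0;0.65 0 -40 0 0;0.65 0 -20 0 0;0.65 0 0 0 0;0.65 0 0 0 0;0.65 0 0 0 0;0.65 0 0 0 0;0.65 0 0 0 0"

```text
clock: 19.8
tcp_pos: [0.5347, 0.0241, 0.3077]
orientation: [2.476, 1.934, -0.001]
contact_force: [-0.4, 0.5, 0.3]
grip_width: 0.0299
```

Run:
```python
from h import *
from bench import *
o=r.get_obs();print(o['clock'],o['tcp_pos'],o['contact_force'],o['grip_width'])
i=grab_frame('wrist')[:,:,::-1];cv2.imwrite('pics/w9.png',i)
f=grab_frame('side')[:,:,::-1];cv2.imwrite('pics/s9.png',cv2.resize(f[130:300,250:400],None,fx=3.5,fy=3.5))
t=grab_frame('top')[:,:,::-1];cv2.imwrite('pics/t9.png',t)
```

```text
19.8 [0.5346796  0.02411819 0.30773476] [-0.35080195  0.45270029  0.27157509] 0.029945703191523287
```

View pics/w9.png

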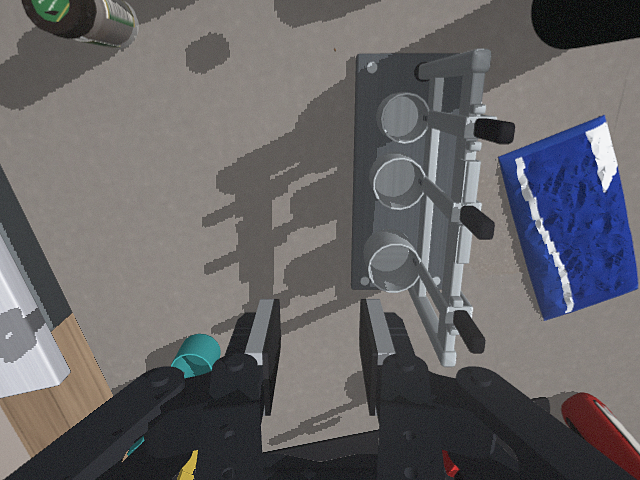

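View pics/s9.png

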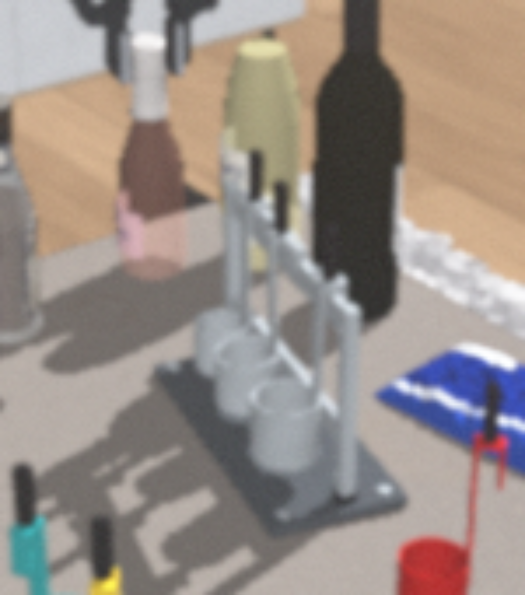

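View pics/t9.png

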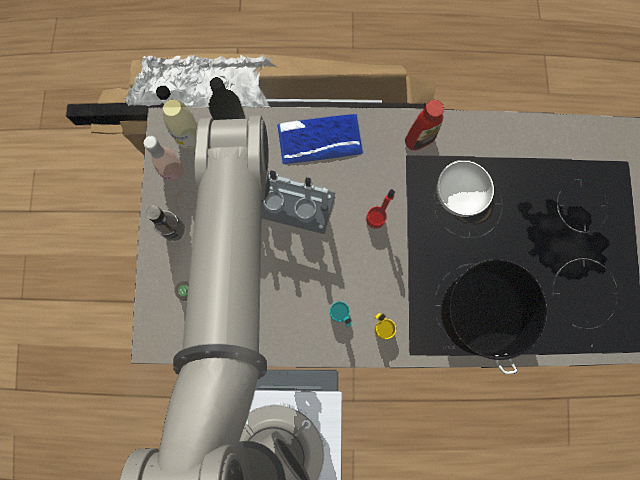

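The three dippers hang in a row, with the new one's cup rim at (399,182) in the wrist view and its stem on the robot's side. Its hook sits in the clip notch and the bystanders look unmoved. Handing in.

Run:
```python
from bench import r
print(r.hand_in())
```

```text
the job is handed in; nothing more can be done
None
```

I hung the steel dipper in the clip's notch, about 12 mm left of the rack's middle, with its stem on the robot's side, and handed the job in at about 20 s. The hand-in gave no verdict.

- **Finding the notch:** The hook first touched the clip top at about 7 N, with the hook about 1.5 mm too far toward +y. I slid it 1.5 mm back and it dropped in.
- **Seating:** At the notch floor the tool stayed at z = 0.1783 m as I pressed slightly harder, up to about 12 N. That is 7.4 mm below the first contact on the clip top, against the notch's stated 8 mm. I put the difference down to compliance, and did not measure the hook's depth separately.
- **Last checks:** After I let go and pulled back, the pictures show all three dippers hanging in a row. The neighbours, look-alikes and other visible items look unmoved. The arm hid part of the left side in the last top view, so there I relied on the side and wrist views. The tool force read about zero.
- **Disagreement:** The top and wrist cameras differed by about 4 mm on the bar's position, so I used the wrist camera's relative view for the final alignment.

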